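# Feed a short wooden blank through a cut-off saw's tunnel guard to the length stop

### The arm

A 6-joint arm with a two-finger parallel gripper is mounted at the origin on the work surface. World frame = base frame: x ahead of the robot, y to its left, z up, the work surface at z = 0. Lengths are in m, angles in rad, forces in N, time in s.
With the tool pointing down it reaches from about 0.3 to 0.775 m from the base axis. Payload 14.6 kg.
Tool frame: the origin (TCP) lies at the very end of the fingers, on their centre line; the grasp point (between the pads) lies manip.grasp_offset behind it (manip.grasp_offset is the distance from the TCP to the grasp point, in m); z points along the fingers, y is the line along which they close (so a half turn about z gives the same grasp; the last joint's range is limited). The gripper opens to 94 mm and grips with 3 to 60 N. Pads are 16 mm wide; open, the fingers measure 119 mm over their backs; the gripper's body (75 mm by 177 mm) begins 78 mm behind the grasp point.
Start: joints at [-1.246, 0.3, 1.521, -0, 1.321, -0.067], TCP at [0.21, -0.508, 0.205] pointing down, gripper open.
Joint ranges: [-3.03, 3.03], [-0.79, 2.21], [0.23, 2.52], [-1.04, 4.18], [0, 3.07], [-2.55, 2.55]. Speed limits (rad/s): [2.22, 2.22, 2.57, 3.14, 3.14, 3.14].

### API

Orientations are given as a unit quaternion [w, x, y, z].
In Python, from rig import state, eyes, workorder, manip gives the robot as it stands.
- The arm moves only by the tool step_arm, never from a script. Its arguments are lists of equal length, an entry for each row: "rotation": the turn, a rotation vector about the world's x, y, z in rad, a list of three; "slide": the shift along the world's x, y, z in m, a list of three; "jaw": the finger opening in m, from 0 to 0.094. In form: {"rotation": [[wx, wy, wz], ...], "slide": [[dx, dy, dz], ...], "jaw": [jaw, ...]}. A call has 1 to 12 rows; each row shifts and turns the commanded pose from where the row before left it; what a row does not reach is not made up. A row lasts 1/10 s, in which the tool goes at most 50 mm and 8.59 degrees, less where a joint would pass 70% of its speed; a pose out of reach is approached as far as the arm can. A call is refused whole if a number of a shift passes 0.05 or a number of a turn 0.15, either way. A call with a gripper value outside its range is refused whole. The fingers move at their own pace and stop on an object; the grip force is fixed at half the most. Time passes only in rows, so rows that do not move let the fingers close. It gives the time, the measured TCP pose, the force, the opening and the grip force at its end, in the units of the state.
- state(): the state, without advancing time (a new reading comes with each control period).
- eyes.read_camera(name): name is "side" or "top"; returns a dict with "image" (420x560x3 uint8, red, green, blue), "camera_matrix" (3x3 intrinsics, pixels), "R" (3x3) and "t" (3): a world point X has camera coordinates R X + t. Camera axes: x right, y down, z forward; pixel columns grow to the right and rows downward; lengths in m; the calibration is good to about 2 mm. A picture is of the moment at which its call begins. There is no depth.
- workorder.finish_job(): hands the job in; it is judged then, once.
Trained networks look in a picture, given as the dict that the camera call returned (one of the last four; its "shot" number tells which), for a name from the list of things; names that differ only in an ending like _2 or _b are one class to them, and where a whole thing is asked for, a point or a joint stands for the part that bears it (a point fixed in the world has none). Each returns a list of dicts, best first, with "p" (0 to 1); they miss things now and then, are a little off and sometimes report something else, mostly with a low value. They report only what shows in the picture. A call takes as long as a camera call. They do not tell look-alikes from the thing itself.
- eyes.trace(picture, label): "mask" (420x560 bool, what is visible of it) and "pixel" ([row, column] in pixels, amid what is visible of it).
The state is a dict: "clock": time; "qpos": joint angles; "joint_vel": joint speeds; "effort": joint torques, N m; "tcp_pos": TCP position; "orientation": TCP orientation; "ft_force": force on the tool from outside, world axes, zero at the start; "wrist_torque": the same for the moment, N m; "gripper_width": finger opening in m; "grasp_force": force on a finger pad.
Only numpy, scipy, OpenCV 4.12 (cv2) and the standard library are available. Lean on these libraries where they do the work, as an engineer would, in place of code of your own. Each camera call takes 0.05 s, during which the arm holds its last target. There are 200 camera calls.

### The job

The bench cut-off saw is switched off; load the short wooden blank lying on its infeed bed ready for a cut. Using only the push stick on it, square the blank against the saw's fence and feed it under the tunnel guard until its leading end is pressed fully home on the rubber-tipped screw of the length stop, lying flat along the fence; do not force the feed or shove the clamped stop along. Then draw the stick out and stand it on its sole on the bench, off the saw, leaving the blank bearing on the stop and everything else where it is.

Things in the scene. Friction and masses are not known exactly. Their poses are not given: they have to be found in the camera images.
- saw: Bench cut-off saw, fixed. Origin: on the bench under the middle of its tunnel guard. Its x points from the operator's side to the fence; stock is fed along its -y; z up. In mm in this frame: aluminium bed x -60..70, y -220..300, top at z 30. Fence along nearly the whole bed: face at x 22 (looks to -x), top at z 52, back at x 48
- entry (a point): Mouth of the clear tunnel guard: point on the fence face at bed level (saw x 22, y 50, z 30); axes as the saw's. The guard runs from y 50 to the exit at y -50 (saw frame); its opening is x -40..22, z 30..64; a 5 mm wall on the operator's side, a 4 mm roof
- head (a point): Middle of the saw head's top over the guard (saw x 0, y 0, z 182); axes as the saw's. Saw frame, mm: grey blade case and column x -35..72, y -40..40; black motor x 0..56, y -79..-17, z 120..176, over the outfeed bed; carrying handle out to x -55 at z 200..222; switch box behind to x 110
- holddown_low (a point): Lowest point of the sprung hold-down roller (18 diameter, across the stock) under the guard's roof, at saw y -38; at rest 16 above the bed. It gives up to 14 mm and presses down with about 5 N: when the blank's leading end meets it (saw y about -33) a step of roughly 4 to 8 N is felt, then a steady drag of 3 to 7 N
- stop: Length stop beyond the guard: carriage clamped on the fence (black knob), its steel plate 42 wide, 34 high. Origin: at bench level under the plate's face looking to +y; axes as the saw's; saw y -140..-150. Through the plate, at saw x 0, 10 above the bed, a locked screw juts 8 to 43 towards the guard (not measured: feel for it); its rubber tip gives 2 mm, solid above 3 N. Clamp slips at about 13 N
- work: The blank: plain pale wooden bar 44 wide (x), 130 long (y), 18 thick, about 75 g, lying loose on the infeed bed. Origin: centre of its underside. Its -y end leads into the guard. Starts 4 to 12 mm off the fence and a little askew
- work_front (a point): Middle of the blank's leading end face (-y end), 9 above its underside; axes as the blank's
- stick: Push stick, plywood, 22 thick (x), 150 g, standing on its sole on the bench before the saw. Origin: on the sole, under the grip; nose to its -y. Bar 27 high, y 50 to the nose face at y -142; above that face a notch lip, 21..27 above the sole, juts 8 more to y -150 over the blank's end. Grip: handle block y -25..45, up to 85 high; sloping horn behind to y 80, 95 high. Centre of mass y -15, 35 up
- stick_nose (a point): Middle of the push stick's nose face (y -142), 10 above the sole; axes as the stick's
- offcut: Bystander: small wooden offcut 44 x 42 x 18 on the bench; origin centre of underside
- slat: Bystander: plain brown slat 20 x 200 x 12 lying on the bench, long axis y; origin centre of underside
- stone: Bystander: grey rock specimen about 55 x 44 x 24 on the bench
- pliers: Bystander: pliers with green handles, about 155 long (y), 45 wide, 12 high, lying on the bench behind the saw
- speaker: Bystander: small round loudspeaker 52 diameter, 20 high, on the bench behind the saw
Things that resemble listed ones, but are neither listed nor needed, are in the scene too. Of the things that look like the stick, take the one that is nearest to the robot's base at the start. There is more than one size of the work; the job needs the larger.

How it is judged:
On the way, in this order (a step that is already met when the one before it is completed fails the run):
1. the push stick pushes the blank into the guard (contact force between stick and work above 0.3 N and y of work_front in the frame of entry below -0.01 m), for 0.1 s.
2. the blank is pressed home on the stop, along the fence (contact force between work and stop above 4 N and x of work in the frame of saw above -0.002 m and angle between the y axis of work and the y axis of saw, either way round below 0.02 rad), for 0.1 s.
At the end, for the whole second after the job is handed in: The blank still bears on the stop (over 0.3 N), its side within 2 mm of the fence and within 0.02 rad of parallel, flat on the bed; the push stick stands upright on its sole on the bench, not on or touching the saw; both at rest (contact force between work and stop above 0.3 N and x of work in the frame of saw above -0.002 m and angle between the y axis of work and the y axis of saw, either way round below 0.02 rad and z of work in the frame of saw below 0.033 m and height (world z) of stick below 0.005 m and angle between stick's own z axis and vertical below 0.1 rad and contact force between stick and saw below 0.1 N and linear speed of each of stick, work below 0.01 m/s).
It fails at once if the gripper or arm touches the blank (contact force between any of the fingers, the arm and work above 0.3 N).
It fails at once if the length stop is shoved along by more than 2 mm (distance of stop from where it was at the start of the episode above 0.002 m).
It fails at once if the blank is forced: more than 25 N between push stick and blank (contact force between stick and work above 25 N).
It fails at once if a bystander is displaced by more than 20 mm (distance of any of offcut, slat, stone, pliers, speaker from where it was at the start of the episode above 0.02 m).
It also fails if it takes over 67 s, if anything falls off the work surface, if the arm or the gripper's body presses on something with over 40 N, if the wrist force passes 120 N, or if a joint passes its speed limit or range.

## Working session

There is one attempt and no reset: what is moved stays moved. The work goes in short steps, Python scripts to look and compute and a tool call to move; the robot and the scene stay as the last step left them, time stands still between calls to the robot, and variables do not carry over. Pictures are saved under pics/ and viewed, at most 10 in all, crops included, and the job is handed in when it is done.

Besides the shell and the picture viewer there is one more tool, called after "Call:" as name(argument=value, ...) on one line, values as JSON. step_arm: Moves the arm, as the interface text tells. Its arguments: {"type":"object","properties":{"rotation":{"type":"array"},"slide":{"type":"array"},"jaw":{"type":"array"}},"required":["rotation","slide","jaw"]}

```bash
ls; mkdir -p pics
cat > h.py <<'E'
import numpy as np,cv2
from rig import state,eyes,workorder,manip
def save(p,n): cv2.imwrite('pics/'+n,cv2.cvtColor(p['image'],cv2.COLOR_RGB2BGR))
def proj(p,X):
    c=(p['R']@np.atleast_2d(X).T).T+p['t']; q=(p['camera_matrix']@c.T).T; return q[:,:2]/q[:,2:]
def ray(p,u,v,z):
    d=np.array(p['R']).T@np.linalg.inv(p['camera_matrix'])@np.array([u,v,1.]); o=-np.array(p['R']).T@np.array(p['t'])
    return o+d*(z-o[2])/d[2]
E
python3 - <<'E'
from h import *
import pickle
print(manip.grasp_offset,state())
for n in ('top','side'):
    p=eyes.read_camera(n); save(p,n+'0.png'); print(n,p['camera_matrix'].tolist(),(-p['R'].T@p['t']).round(3),p['R'].round(3).tolist())
    out={}
    for l in 'saw head stop work stick offcut slat stone pliers speaker'.split():
        out[l]=eyes.trace(p,l)
        for r in out[l]: print(n,l,round(r['p'],2),np.array(r['pixel']).round(1),r['mask'].sum(),ray(p,r['pixel'][1],r['pixel'][0],0.03).round(3))
    pickle.dump((p,out),open(n+'.pkl','wb'))
E
```

```text
pics
0.0188 {'clock': 0.0, 'qpos': array([-1.24562040e+00,  3.00486078e-01,  1.52156844e+00, -9.95397048e-06,
        1.32071434e+00, -6.65717395e-02]), 'joint_vel': array([ 1.28377572e-04, -1.89967811e-04, -2.20814506e-04,  7.90199548e-04,
       -6.00051358e-05, -1.80092938e-03]), 'effort': array([ 3.46204279e-04, -5.31800687e+01, -3.52739918e+01,  7.08630262e-02,
        2.44083098e-02, -9.97927509e-05]), 'tcp_pos': array([ 0.20991765, -0.50808099,  0.20488347]), 'orientation': array([-5.82571734e-04,  9.80877566e-01,  1.94624910e-01, -8.06123979e-05]), 'ft_force': array([ 0.38139626, -0.84250383,  0.37030859]), 'wrist_torque': array([-0.04654317,  0.01433189,  0.02762718]), 'grasp_force': 0.0, 'gripper_width': 0.09434706457935593}
top [[410.8921956877273, 0.0, 285.25877052257295], [0.0, 410.8921956877273, 211.99810664683682], [0.0, 0.0, 1.0]] [0.448 0.101 1.357] [[0.013, -1.0, 0.014], [-0.998, -0.014, -0.056], [0.056, -0.013, -0.998]]
top saw 0.95 [194.4 320.4] 6286 [ 0.581 -0.029  0.03 ]
top head 0.9 [195.5 320. ] 6370 [ 0.578 -0.028  0.03 ]
top stop 0.7 [194.1 368.9] 225 [ 0.58
[... 847 characters left out ...]
2 318. ] 553 [ 0.586 -0.172  0.03 ]
side work 0.57 [210.7 293.4] 218 [0.547 0.166 0.03 ]
side work 0.56 [173.7 331.4] 290 [0.672 0.32  0.03 ]
side stick 0.71 [249.3 248.8] 887 [0.424 0.031 0.03 ]
side stick 0.6 [131.3 220.5] 601 [0.319 0.548 0.03 ]
side offcut 0.7 [326.6 264.1] 405 [ 0.462 -0.194  0.03 ]
side slat 0.94 [180.6 227.7] 305 [0.356 0.298 0.03 ]
side stone 0.92 [375.7 270. ] 374 [ 0.474 -0.308  0.03 ]
side stone 0.34 [270.4 312.3] 9939 [ 0.584 -0.042  0.03 ]
side pliers 0.62 [215.8 337. ] 150 [0.668 0.143 0.03 ]
side pliers 0.23 [315.9 318.3] 543 [ 0.587 -0.171  0.03 ]
side pliers 0.23 [246.  250.7] 741 [0.429 0.042 0.03 ]
side speaker 0.76 [309.  355.5] 404 [ 0.676 -0.156  0.03 ]
```

Run:
```python
from h import *
a=cv2.imread('pics/top0.png')[130:300,120:430]; b=cv2.imread('pics/side0.png')[110:410,190:390]
cv2.imwrite('pics/t1.png',cv2.resize(a,None,fx=2.55,fy=2.55,interpolation=cv2.INTER_CUBIC)); cv2.imwrite('pics/s1.png',cv2.resize(b,None,fx=2,fy=2,interpolation=cv2.INTER_CUBIC))
```

```text
(no output)
```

View pics/t1.png

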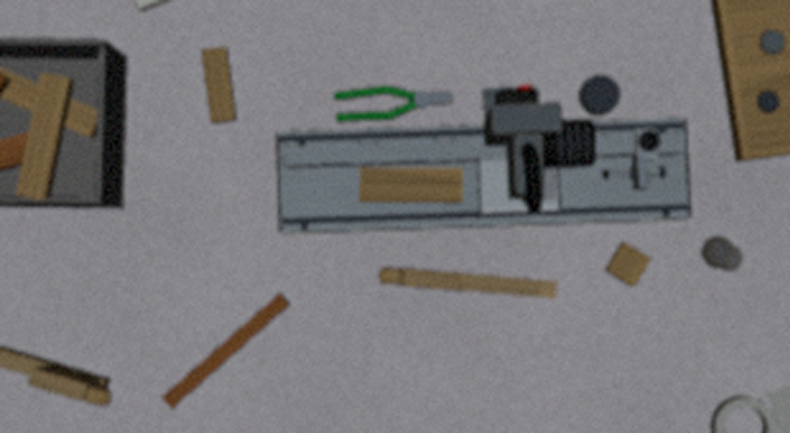

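View pics/s1.png

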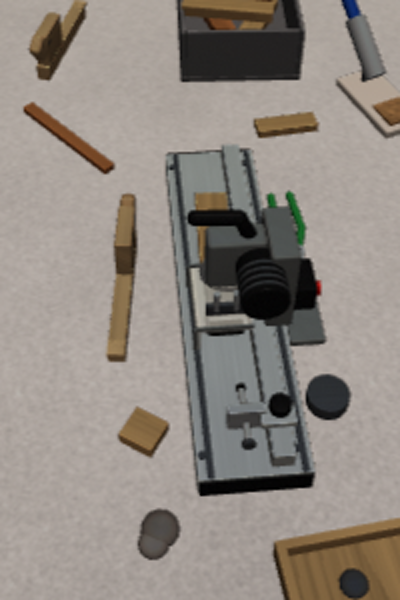

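The top view shows the stick (crop 380–555, 285) with its nose towards -y, and the blank on the bed (360–462, 185) with the guard to its right. The stop is at (645, 165). The second stick at far left and the small blank at (218, 85) are the look-alikes. Next I'll fit poses to the masks.

```bash
cat >> h.py <<'E'
import pickle
from scipy.optimize import minimize
box=lambda x0,x1,y0,y1,z0,z1:np.array([[x,y,z] for x in(x0,x1) for y in(y0,y1) for z in(z0,z1)])/1000.
MODEL={'saw':[box(-60,70,-220,300,0,30),box(22,48,-215,295,30,52),box(-35,72,-40,40,100,182),box(0,56,-79,-17,120,176)],
'work':[box(-22,22,-65,65,0,18)],
'stick':[box(-11,11,-142,50,0,27),box(-11,11,-150,-142,21,27),box(-11,11,-25,45,0,85),np.array([[x,y,z] for x in(-11,11) for y,z in((45,60),(45,85),(80,95),(76,80))])/1000.],
'offcut':[box(-22,22,-21,21,0,18)],'stop':[box(-21,21,-6,0,30,64)]}
def place(P,q,z0=0):
    c,s=np.cos(q[2]),np.sin(q[2]); return P@np.array([[c,s,0],[-s,c,0],[0,0,1]])+[q[0],q[1],z0]
def sil(p,l,q,z0=0,S=4):
    m=np.zeros((420*S,560*S),np.uint8)
    for P in MODEL[l]:
        u=(proj(p,place(P,q,z0))+.5)*S-.5
        cv2.fillConvexPoly(m,cv2.convexHull(np.round(u).astype(np.int32)),1)
    return cv2.resize(m.astype(np.float32),(560,420),interpolation=cv2.INTER_AREA)
def fit(obs,l,q0,z0=0):
    def cost(q): return sum(np.abs(sil(p,l,q,z0)-m).sum()/m.sum() for p,m in obs)
    best=None
    for k in range(2):
        x0=q0 if best is None else best.x
        best=minimize(cost,x0,method='Nelder-Mead',options=dict(initial_simplex=np.array([x0]+[np.array(x0)+d for d in np.diag([.008,.008,.04])]),xatol=1e-4,fatol=1e-4))
    return best.x,best.fun/len(obs)
E
python3 - <<'E'
from h import *
T=pickle.load(open('top.pkl','rb'));S=pickle.load(open('side.pkl','rb'))
o=lambda D,l:(D[0],D[1][l][0]['mask'].astype(np.float32))
for l,q0,z0 in (('saw',[.585,-.02,.0],0),('work',[.558,.099,0],.03),('stick',[.44,.05,0.05],0)):
    for n,obs in (('top',[o(T,l)]),('side',[o(S,l)]),('both',[o(T,l),o(S,l)])):
        if l=='work' and n!='top': continue
        print(l,n,*[np.round(a,4) for a in fit(obs,l,q0,z0)])
E
```

```text
saw top [ 0.5675 -0.0334  0.0521] 0.1336
saw side [ 0.5649 -0.0327  0.0465] 0.0902
saw both [ 0.5661 -0.0327  0.0474] 0.1164
work top [0.5558 0.0981 0.0161] 0.0389
stick top [ 0.4364  0.0611 -0.0728] 0.1458
stick side [ 0.4338  0.0647 -0.0678] 0.1439
stick both [ 0.4351  0.0615 -0.0681] 0.1841
```

Run:
```python
from h import *
T=pickle.load(open('top.pkl','rb'));S=pickle.load(open('side.pkl','rb'))
Q={'saw':([.5661,-.0327,.0485],0),'work':([.5558,.0981,.0161],.03),'stick':([.4351,.0625,-.069],0)}
F=4
def draw(p,r0,r1,c0,c1):
    im=cv2.resize(cv2.cvtColor(p['image'],cv2.COLOR_RGB2BGR)[r0:r1,c0:c1],None,fx=F,fy=F,interpolation=cv2.INTER_CUBIC)
    for l,(q,z) in Q.items():
        M=MODEL[l][:2] if l=='saw' else MODEL[l]
        for P in M:
            u=((proj(p,place(P,q,z))+.5-[c0,r0])*F-.5).astype(int)
            E=[(0,1),(2,3),(4,5),(6,7),(0,2),(1,3),(4,6),(5,7),(0,4),(1,5),(2,6),(3,7)]
            for a,b in E: cv2.line(im,tuple(map(int,u[a])),tuple(map(int,u[b])),{'saw':(0,0,255),'work':(255,0,0),'stick':(0,255,0)}[l],1)
    return im
cv2.imwrite('pics/o_top.png',draw(T[0],165,255,220,400))
cv2.imwrite('pics/o_side.png',draw(S[0],225,365,230,380))
```

```text
(no output)
```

View pics/o_top.png

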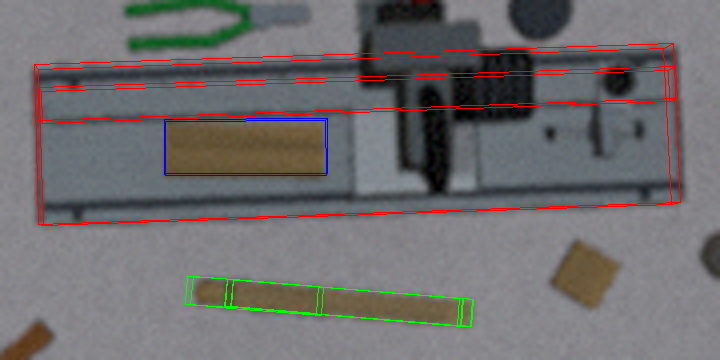

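View pics/o_side.png

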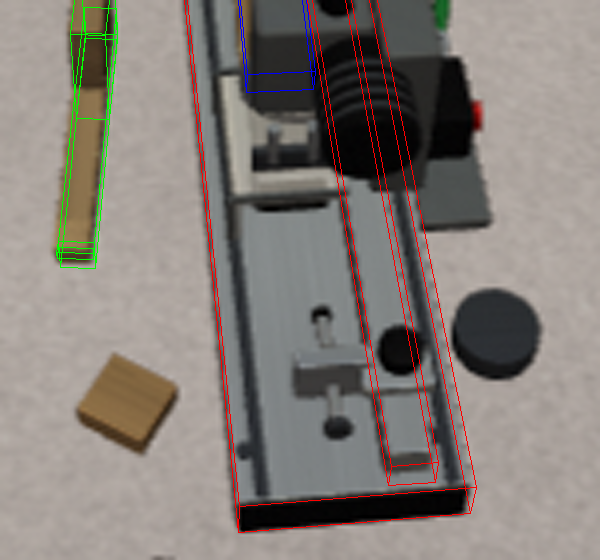

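Stick and blank fits agree with the picture. The side view also shows the stop's screw tip at overlay (321, 310). I'll refine the saw pose away from the head, triangulate the tip, and start the approach afterwards.

```bash
cat >> h.py <<'E'
def tosaw(X,q):
    c,s=np.cos(q[2]),np.sin(q[2]); d=np.array(X)[:2]-q[:2]; return np.array([c*d[0]+s*d[1],-s*d[0]+c*d[1]])
def frsaw(x,y,q):
    c,s=np.cos(q[2]),np.sin(q[2]); return np.array([q[0]+c*x-s*y,q[1]+s*x+c*y])
E
python3 - <<'E'
from h import *
T=pickle.load(open('top.pkl','rb'));S=pickle.load(open('side.pkl','rb'))
def cost(q,which):
    r=0
    for D in which:
        p=D[0]; m=D[1]['saw'][0]['mask'].astype(np.float32)
        s=np.abs(sil(p,'saw',q)-m)
        rr=np.zeros((420,560),np.uint8)
        for y0,y1 in ((100,340),(-260,-95)):
            u=proj(p,place(box(-100,110,y0,y1,0,20),[.566,-.033,.0485]))
            cv2.fillConvexPoly(rr,cv2.convexHull(u.astype(np.int32)),1)
        # drop side-view far part hidden by head
        if D is S: rr[:270]=0
        r+=(s*rr).sum()
    return r
M=MODEL['saw']; MODEL['saw']=M[:2]
for w in ([T],[S],[T,S]):
    x0=np.array([.566,-.033,.0485])
    b=minimize(cost,x0,args=(w,),method='Nelder-Mead',options=dict(initial_simplex=np.array([x0]+[x0+d for d in np.diag([.006,.006,-.02])]),xatol=1e-4,fatol=.01))
    print(b.x.round(4),b.fun,'work in saw',tosaw([.5558,.0981],b.x).round(4),.0161-b.x[2])
q=b.x
for p,u,v in ((S[0],230+321/4,225+310/4),(T[0],220+548/4,165+131/4),(S[0],230+330/4,225+357/4),(T[0],220+597/4,165+105/4)):
    for z in (.04,.064): print(tosaw(ray(p,u,v,z),q).round(4),end=' ')
    print()
E
```

```text
[ 0.5672 -0.0342  0.0503] 504.75 work in saw [-0.0047  0.1328] -0.034158110187090376
[ 0.5655 -0.0321  0.0431] 50.375 work in saw [-0.0041  0.1305] -0.02701117575882424
[ 0.5657 -0.0325  0.0424] 594.5625 work in saw [-0.0044  0.1309] -0.026288609997124377
[ 0.     -0.1088] [-0.003  -0.1239] 
[ 0.0006 -0.114 ] [-0.0014 -0.1094] 
[ 0.0014 -0.1401] [-0.0016 -0.1544] 
[ 0.0205 -0.1545] [ 0.0181 -0.1491]
```

Call:
step_arm(rotation=[[0,0,0.08],[0,0,0.08],[0,0,0.08],[0,0,0.08],[0,0,0.08],[0,0,0.08],[0,0,0.08],[0,0,0.08],[0,0,0.08],[0,0,0.08],[0,0,0.08],[0,0,0.08]], slide=[[0.014,0.035,0],[0.016,0.04,0],[0.016,0.04,0],[0.016,0.04,0],[0.016,0.04,0],[0.016,0.04,0],[0.016,0.04,0],[0.016,0.04,0],[0.016,0.04,0],[0.016,0.04,0],[0.016,0.04,0],[0.016,0.04,0]], jaw=[0.06,0.06,0.06,0.06,0.06,0.06,0.06,0.06,0.06,0.06,0.06,0.06])

```text
clock: 2.3
tcp_pos: [0.4004, -0.0315, 0.2058]
orientation: [0.0, 0.779, 0.627, 0.0]
ft_force: [0.6, -1.8, -0.1]
gripper_width: 0.0595
grasp_force: 0.0
```

Call:
step_arm(rotation=[[0,0,0.05],[0,0,0.05],[0,0,0.047],[0,0,0],[0,0,0],[0,0,0],[0,0,0],[0,0,0],[0,0,0]], slide=[[0.012,0.031,0],[0.012,0.031,0],[0.011,0.032,0],[0,0,-0.03],[0,0,-0.04],[0,0,-0.04],[0,0,-0.03],[0,0,-0.02],[0,0,0]], jaw=[0.06,0.06,0.06,0.06,0.06,0.06,0.06,0.06,0.06])

```text
clock: 3.2
tcp_pos: [0.4337, 0.0606, 0.0435]
orientation: [-0.001, 0.732, 0.681, -0.002]
ft_force: [-0.7, 0.4, 0.6]
gripper_width: 0.0601
grasp_force: 0.0
```

Call:
step_arm(rotation=[[0,0,0],[0,0,0],[0,0,0],[0,0,0],[0,0,0],[0,0,0],[0,0,0]], slide=[[0.001,0.001,-0.01],[0,0,0],[0,0,0],[0,0,0],[0,0,0],[0,0,0],[0,0,0]], jaw=[0.06,0.04,0.02,0.01,0.01,0.01,0.01])

```text
clock: 3.9
tcp_pos: [0.4361, 0.0617, 0.0357]
orientation: [0.0, 0.732, 0.681, 0.0]
ft_force: [-2.6, -0.1, 3.7]
gripper_width: 0.0219
grasp_force: 30.0
```

Run:
```python
from h import *
s=state();print(s['tcp_pos'],s['orientation'],2*np.arctan2(s['orientation'][2],s['orientation'][1]),s['ft_force'],s['gripper_width'],s['grasp_force'])
```

```text
[0.43608935 0.06167501 0.03568817] [7.71630255e-05 7.32102635e-01 6.81194331e-01 9.25874503e-05] 1.4987855549419151 [-2.64144977 -0.14351886  3.68746027] 0.021856944493920765 29.9541038274765
```

Call:
step_arm(rotation=[[0,0,0],[0,0,0],[0,0,0.03],[0,0,0.03],[0,0,0.03],[0,0,0.027],[0,0,0],[0,0,0],[0,0,0],[0,0,0],[0,0,0]], slide=[[0,0,0.03],[0,0,0.03],[0,0.03,0.01],[0,0.03,0],[0,0.03,0],[0.01,0.031,0],[0.03,0,0],[0.03,0,0],[0,0,-0.02],[0,0,-0.012],[0,0,0]], jaw=[0.01,0.01,0.01,0.01,0.01,0.01,0.01,0.01,0.01,0.01,0.01])

```text
clock: 5.0
tcp_pos: [0.5046, 0.1823, 0.0716]
orientation: [-0.001, 0.691, 0.723, -0.002]
ft_force: [-0.6, -0.3, -0.9]
gripper_width: 0.0219
grasp_force: 30.0
```

Run:
```python
from h import *
s=state();print(s['tcp_pos'],2*np.arctan2(s['orientation'][2],s['orientation'][1])-np.pi/2,s['ft_force'],s['clock'])
p=eyes.read_camera('top'); 
cv2.imwrite('pics/sq.png',cv2.resize(cv2.cvtColor(p['image'],cv2.COLOR_RGB2BGR)[165:255,220:400],None,fx=4,fy=4,interpolation=cv2.INTER_CUBIC))
p=eyes.read_camera('side');cv2.imwrite('pics/sqs.png',cv2.resize(cv2.cvtColor(p['image'],cv2.COLOR_RGB2BGR)[140:280,230:380],None,fx=4,fy=4,interpolation=cv2.INTER_CUBIC))
```

```text
[0.50464854 0.1823323  0.071557  ] 0.04497691570140283 [-0.55762782 -0.27777132 -0.89000374] 5.0
```

View pics/sqs.png

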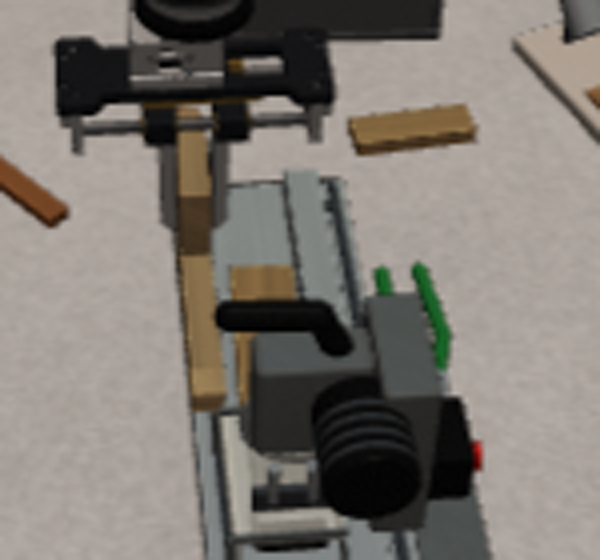

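Call:
step_arm(rotation=[[0,0,0],[0,0,0],[0,0,0],[0,0,0],[0,0,0]], slide=[[0.003,0,-0.003],[0.004,0,0],[0.004,0,0],[0.003,0,0],[0,0,0]], jaw=[0.01,0.01,0.01,0.01,0.01])

```text
clock: 5.6
tcp_pos: [0.5204, 0.1827, 0.0705]
orientation: [0.0, 0.691, 0.723, 0.0]
ft_force: [0.5, 0.3, -1.0]
gripper_width: 0.0217
grasp_force: 30.0
```

Call:
step_arm(rotation=[[0,0,0],[0,0,0]], slide=[[0.0015,0,0],[0,0,0]], jaw=[0.01,0.01])

```text
clock: 5.8
tcp_pos: [0.5213, 0.1827, 0.0704]
orientation: [-0.0, 0.691, 0.723, -0.0]
ft_force: [-1.8, 0.5, -1.0]
gripper_width: 0.0218
grasp_force: 30.0
```

Call:
step_arm(rotation=[[0,0,0],[0,0,0]], slide=[[0.0015,0,0],[0,0,0]], jaw=[0.01,0.01])

```text
clock: 6.0
tcp_pos: [0.5217, 0.1827, 0.0701]
orientation: [-0.001, 0.691, 0.723, -0.001]
ft_force: [-8.8, 1.3, 2.8]
gripper_width: 0.0223
grasp_force: 30.0
```

Call:
step_arm(rotation=[[0,0,0],[0,0,0]], slide=[[0.001,0,0],[0,0,0]], jaw=[0.01,0.01])

```text
clock: 6.2
tcp_pos: [0.5219, 0.1827, 0.07]
orientation: [-0.002, 0.691, 0.723, -0.002]
ft_force: [-14.9, 0.8, 5.9]
gripper_width: 0.022
grasp_force: 30.0
```

Call:
step_arm(rotation=[[0,0,0],[0,0,0],[0,0,0],[0,0,0],[0,0,0],[0,0,0],[0,0,0],[0,0,0]], slide=[[-0.004,0,0],[-0.008,0,0],[-0.003,0.02,0.002],[-0.001,0.03,0],[-0.001,0.03,0],[-0.001,0.03,0],[-0.001,0.03,0],[0,0,0]], jaw=[0.01,0.01,0.01,0.01,0.01,0.01,0.01,0.01])

```text
clock: 7.0
tcp_pos: [0.5043, 0.3256, 0.0725]
orientation: [0.0, 0.69, 0.724, 0.001]
ft_force: [0.5, -0.6, -1.0]
gripper_width: 0.0217
grasp_force: 30.0
```

Run:
```python
from h import *
s=state();print(s['tcp_pos'],2*np.arctan2(s['orientation'][2],s['orientation'][1])-np.pi/2,s['ft_force'],s['clock'])
p=eyes.read_camera('top'); save(p,'a.png')
r=eyes.trace(p,'work'); print([(x['p'],x['pixel'],x['mask'].sum()) for x in r])
r=[x for x in r if 220<x['pixel'][1]<330][0]
print(fit([(p,r['mask'].astype(np.float32))],'work',[.56,.098,.03],.03))
cv2.imwrite('pics/a1.png',cv2.resize(cv2.cvtColor(p['image'],cv2.COLOR_RGB2BGR)[165:255,200:380],None,fx=4,fy=4,interpolation=cv2.INTER_CUBIC))
```

```text
[0.50430025 0.32560608 0.07250331] 0.047886050169118066 [ 0.45314761 -0.62630623 -1.03316365] 7.0
[(0.6, [200.4, 278.3], np.int64(619)), (0.5, [164.2, 206.3], np.int64(304)), (0.23, [213.3, 236.8], np.int64(275))]
(array([0.56066694, 0.09868578, 0.03405113]), np.float64(0.07239498943090439))
```

View pics/a1.png

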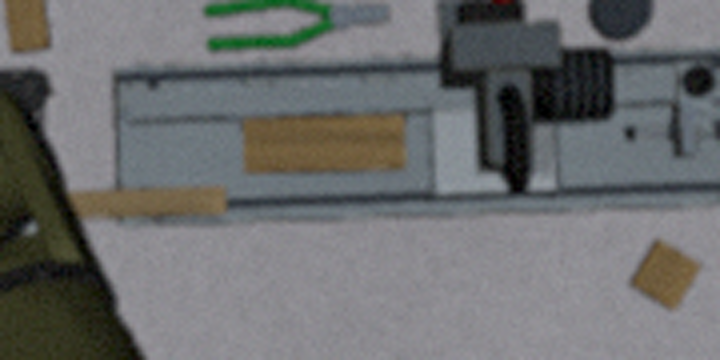

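Call:
step_arm(rotation=[[0,0,0],[0,0,0],[0,0,0],[0,0,0]], slide=[[0.02,0.001,0],[0.024,0.001,0],[0,0,-0.0025],[0,0,0]], jaw=[0.01,0.01,0.01,0.01])

```text
clock: 7.5
tcp_pos: [0.5488, 0.3236, 0.0693]
orientation: [-0.0, 0.691, 0.722, -0.001]
ft_force: [-0.3, -0.0, -2.5]
gripper_width: 0.0218
grasp_force: 30.0
```

Call:
step_arm(rotation=[[0,0,0],[0,0,0]], slide=[[0,0,-0.0015],[0,0,0]], jaw=[0.01,0.01])

```text
clock: 7.7
tcp_pos: [0.5484, 0.3245, 0.0684]
orientation: [-0.0, 0.691, 0.723, -0.0]
ft_force: [0.1, 0.7, -1.1]
gripper_width: 0.0219
grasp_force: 30.0
```

Call:
step_arm(rotation=[[0,0,0],[0,0,0]], slide=[[0,0,-0.001],[0,0,0]], jaw=[0.01,0.01])

```text
clock: 7.9
tcp_pos: [0.5488, 0.3247, 0.0674]
orientation: [-0.0, 0.691, 0.723, -0.0]
ft_force: [0.3, -0.3, -1.1]
gripper_width: 0.0221
grasp_force: 30.0
```

Call:
step_arm(rotation=[[0,0,0],[0,0,0]], slide=[[0,0,-0.001],[0,0,0]], jaw=[0.01,0.01])

```text
clock: 8.1
tcp_pos: [0.5489, 0.3247, 0.0664]
orientation: [-0.0, 0.691, 0.723, -0.0]
ft_force: [-0.1, 0.5, -2.0]
gripper_width: 0.0218
grasp_force: 30.0
```

Call:
step_arm(rotation=[[0,0,0],[0,0,0]], slide=[[0,0,-0.0007],[0,0,0]], jaw=[0.01,0.01])

```text
clock: 8.3
tcp_pos: [0.549, 0.3247, 0.0658]
orientation: [0.0, 0.691, 0.723, 0.0]
ft_force: [-0.4, 1.0, -1.5]
gripper_width: 0.0218
grasp_force: 30.0
```

Call:
step_arm(rotation=[[0,0,0],[0,0,0],[0,0,0],[0,0,0],[0,0,0],[0,0,0],[0,0,0],[0,0,0],[0,0,0],[0,0,0],[0,0,0],[0,0,0]], slide=[[0.0003,-0.006,0.0005],[0.0003,-0.006,0],[0.0003,-0.006,0],[0.0003,-0.006,0],[0.0003,-0.006,0],[0.0003,-0.006,0],[0.0003,-0.006,0],[0.0003,-0.006,0],[0.0003,-0.006,0],[0.0003,-0.006,0],[0.0003,-0.006,0],[0,0,0]], jaw=[0.01,0.01,0.01,0.01,0.01,0.01,0.01,0.01,0.01,0.01,0.01,0.01])

```text
clock: 9.5
tcp_pos: [0.5524, 0.2579, 0.0663]
orientation: [0.0, 0.691, 0.723, -0.0]
ft_force: [-0.4, 1.0, -1.9]
gripper_width: 0.0218
grasp_force: 30.0
```

Run:
```python
from h import *
s=state();print(s['tcp_pos'],2*np.arctan2(s['orientation'][2],s['orientation'][1])-np.pi/2,s['ft_force'],s['clock'])
p=eyes.read_camera('top'); save(p,'b.png')
cv2.imwrite('pics/b1.png',cv2.resize(cv2.cvtColor(p['image'],cv2.COLOR_RGB2BGR)[165:255,200:380],None,fx=4,fy=4,interpolation=cv2.INTER_CUBIC))
```

```text
[0.55242713 0.25790749 0.06628585] 0.044390654800672724 [-0.44358754  1.03701034 -1.86888434] 9.5
```

View pics/b1.png

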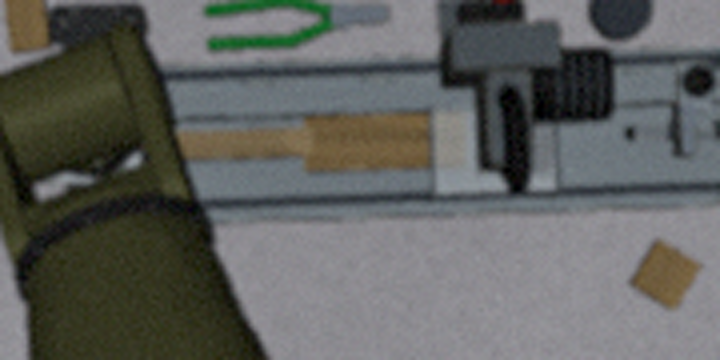

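Call:
step_arm(rotation=[[0,0,0],[0,0,0],[0,0,0],[0,0,0],[0,0,0],[0,0,0],[0,0,0],[0,0,0],[0,0,0],[0,0,0]], slide=[[0.0003,-0.005,0],[0.0003,-0.005,0],[0.0003,-0.005,0],[0.0003,-0.005,0],[0.0003,-0.005,0],[0.0003,-0.005,0],[0.0003,-0.005,0],[0.0003,-0.005,0],[0.0003,-0.005,0],[0.0003,-0.005,0]], jaw=[0.01,0.01,0.01,0.01,0.01,0.01,0.01,0.01,0.01,0.01])

```text
clock: 10.55
tcp_pos: [0.5553, 0.2082, 0.0662]
orientation: [0.0, 0.691, 0.723, 0.0]
ft_force: [-0.8, 0.4, -1.4]
gripper_width: 0.0217
grasp_force: 30.0
```

Call:
step_arm(rotation=[[0,0,0],[0,0,0],[0,0,0],[0,0,0]], slide=[[0.0002,-0.003,0],[0.0002,-0.003,0],[0.0002,-0.003,0],[0,0,0]], jaw=[0.01,0.01,0.01,0.01])

```text
clock: 10.95
tcp_pos: [0.5559, 0.2001, 0.0665]
orientation: [-0.0, 0.691, 0.723, 0.0]
ft_force: [-0.9, 3.6, -0.3]
gripper_width: 0.0219
grasp_force: 30.0
```

Call:
step_arm(rotation=[[0,0,0],[0,0,0],[0,0,0],[0,0,0],[0,0,0],[0,0,0],[0,0,0],[0,0,0],[0,0,0],[0,0,0]], slide=[[0.0002,-0.004,0],[0.0002,-0.004,0],[0.0002,-0.004,0],[0.0002,-0.004,0],[0.0002,-0.004,0],[0.0002,-0.004,0],[0.0002,-0.004,0],[0.0002,-0.004,0],[0.0002,-0.004,0],[0.0002,-0.004,0]], jaw=[0.01,0.01,0.01,0.01,0.01,0.01,0.01,0.01,0.01,0.01])

```text
clock: 11.95
tcp_pos: [0.5579, 0.1602, 0.0664]
orientation: [-0.0, 0.691, 0.723, 0.0]
ft_force: [-1.4, 6.5, -0.6]
gripper_width: 0.0218
grasp_force: 30.0
```

Run:
```python
from h import *
s=state();print(s['tcp_pos'],2*np.arctan2(s['orientation'][2],s['orientation'][1])-np.pi/2,s['ft_force'],s['clock'])
p=eyes.read_camera('side')
cv2.imwrite('pics/c1.png',cv2.resize(cv2.cvtColor(p['image'],cv2.COLOR_RGB2BGR)[205:345,230:380],None,fx=4,fy=4,interpolation=cv2.INTER_CUBIC))
```

```text
[0.55789494 0.16016251 0.06643327] 0.045192389607597194 [-1.42217779  6.50979745 -0.64943182] 11.95
```

View pics/c1.png

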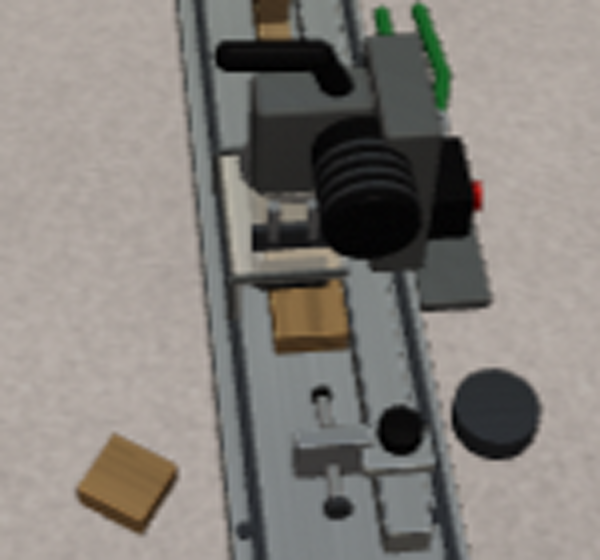

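Call:
step_arm(rotation=[[0,0,0],[0,0,0],[0,0,0],[0,0,0],[0,0,0],[0,0,0]], slide=[[0.0002,-0.004,0],[0.0002,-0.004,0],[0.0002,-0.004,0],[0.0002,-0.004,0],[0.0002,-0.004,0],[0,0,0]], jaw=[0.01,0.01,0.01,0.01,0.01,0.01])

```text
clock: 12.6
tcp_pos: [0.5589, 0.1397, 0.0663]
orientation: [-0.0, 0.691, 0.723, 0.0]
ft_force: [-1.7, 2.0, -1.7]
gripper_width: 0.0217
grasp_force: 30.0
```

Call:
step_arm(rotation=[[0,0,0],[0,0,0],[0,0,0]], slide=[[0.0001,-0.002,0],[0.0001,-0.001,0],[0,0,0]], jaw=[0.01,0.01,0.01])

```text
clock: 12.9
tcp_pos: [0.5591, 0.137, 0.0663]
orientation: [-0.0, 0.691, 0.723, 0.0]
ft_force: [-1.7, 4.2, 0.2]
gripper_width: 0.022
grasp_force: 30.0
```

Call:
step_arm(rotation=[[0,0,0],[0,0,0],[0,0,0]], slide=[[0,-0.001,0],[0.0001,-0.0005,0],[0,0,0]], jaw=[0.01,0.01,0.01])

```text
clock: 13.2
tcp_pos: [0.5592, 0.1356, 0.0663]
orientation: [-0.0, 0.691, 0.723, 0.0]
ft_force: [-0.9, 5.0, 0.5]
gripper_width: 0.022
grasp_force: 30.0
```

Call:
step_arm(rotation=[[0,0,0],[0,0,0],[0,0,0]], slide=[[0,-0.001,0],[0.0001,-0.0005,0],[0,0,0]], jaw=[0.01,0.01,0.01])

```text
clock: 13.5
tcp_pos: [0.5593, 0.1341, 0.0664]
orientation: [-0.0, 0.691, 0.723, 0.0]
ft_force: [-2.6, 5.0, 0.9]
gripper_width: 0.0217
grasp_force: 30.0
```

Call:
step_arm(rotation=[[0,0,0],[0,0,0],[0,0,0]], slide=[[0,-0.001,0],[0.0001,-0.0005,0],[0,0,0]], jaw=[0.01,0.01,0.01])

```text
clock: 13.8
tcp_pos: [0.5594, 0.1326, 0.0663]
orientation: [-0.0, 0.691, 0.723, 0.0]
ft_force: [-1.7, 5.3, 0.6]
gripper_width: 0.0219
grasp_force: 30.0
```

Call:
step_arm(rotation=[[0,0,0],[0,0,0],[0,0,0]], slide=[[0,-0.001,0],[0.0001,-0.0005,0],[0,0,0]], jaw=[0.01,0.01,0.01])

```text
clock: 14.1
tcp_pos: [0.5594, 0.1311, 0.0663]
orientation: [-0.0, 0.691, 0.723, 0.0]
ft_force: [-1.5, 6.0, 0.5]
gripper_width: 0.0217
grasp_force: 30.0
```

Call:
step_arm(rotation=[[0,0,0],[0,0,0],[0,0,0]], slide=[[0,-0.001,0],[0.0001,-0.0005,0],[0,0,0]], jaw=[0.01,0.01,0.01])

```text
clock: 14.4
tcp_pos: [0.5595, 0.1296, 0.0663]
orientation: [-0.0, 0.691, 0.723, 0.0]
ft_force: [-1.5, 5.6, 0.4]
gripper_width: 0.0218
grasp_force: 30.0
```

Call:
step_arm(rotation=[[0,0,0],[0,0,0],[0,0,0]], slide=[[0,-0.001,0],[0,0,0],[0,0,0]], jaw=[0.01,0.01,0.01])

```text
clock: 14.7
tcp_pos: [0.5596, 0.1286, 0.0663]
orientation: [-0.0, 0.691, 0.723, 0.0]
ft_force: [-1.6, 5.3, -0.4]
gripper_width: 0.022
grasp_force: 30.0
```

Call:
step_arm(rotation=[[0,0,0],[0,0,0],[0,0,0]], slide=[[0,-0.001,0],[0.0001,-0.0005,0],[0,0,0]], jaw=[0.01,0.01,0.01])

```text
clock: 15.0
tcp_pos: [0.5597, 0.1271, 0.0664]
orientation: [-0.0, 0.691, 0.723, 0.0]
ft_force: [-1.4, 5.7, -0.1]
gripper_width: 0.0219
grasp_force: 30.0
```

Call:
step_arm(rotation=[[0,0,0],[0,0,0],[0,0,0]], slide=[[0,-0.001,0],[0,0,0],[0,0,0]], jaw=[0.01,0.01,0.01])

```text
clock: 15.3
tcp_pos: [0.5597, 0.1263, 0.0664]
orientation: [-0.0, 0.691, 0.723, 0.0]
ft_force: [-1.4, 5.8, 0.7]
gripper_width: 0.022
grasp_force: 30.0
```

Call:
step_arm(rotation=[[0,0,0],[0,0,0],[0,0,0]], slide=[[0,-0.001,0],[0.0001,-0.0005,0],[0,0,0]], jaw=[0.01,0.01,0.01])

```text
clock: 15.6
tcp_pos: [0.5598, 0.125, 0.0664]
orientation: [-0.0, 0.691, 0.723, 0.0]
ft_force: [-1.2, 7.2, 0.4]
gripper_width: 0.022
grasp_force: 30.0
```

Call:
step_arm(rotation=[[0,0,0],[0,0,0],[0,0,0]], slide=[[0,-0.001,0],[0,0,0],[0,0,0]], jaw=[0.01,0.01,0.01])

```text
clock: 15.9
tcp_pos: [0.5598, 0.1245, 0.0666]
orientation: [-0.0, 0.691, 0.723, 0.001]
ft_force: [-2.4, 10.6, 2.0]
gripper_width: 0.0216
grasp_force: 30.0
```

Call:
step_arm(rotation=[[0,0,0],[0,0,0],[0,0,0]], slide=[[0,-0.0006,0],[0,0,0],[0,0,0]], jaw=[0.01,0.01,0.01])

```text
clock: 16.2
tcp_pos: [0.5599, 0.1244, 0.0667]
orientation: [-0.001, 0.691, 0.723, 0.001]
ft_force: [-2.2, 15.1, 2.3]
gripper_width: 0.0218
grasp_force: 30.0
```

Call:
step_arm(rotation=[[0,0,0],[0,0,0],[0,0,0],[0,0,0],[0,0,0],[0,0,0],[0,0,0],[0,0,0],[0,0,0],[0,0,0],[0,0,0]], slide=[[0,0.001,0],[0,0.002,0],[0,0.003,0],[-0.0002,0.006,0],[-0.0005,0.01,0],[-0.001,0.02,0],[-0.001,0.02,0],[-0.001,0.02,0],[-0.001,0.02,0],[0,0,0.02],[0,0,0.03]], jaw=[0.01,0.01,0.01,0.01,0.01,0.01,0.01,0.01,0.01,0.01,0.01])

```text
clock: 17.3
tcp_pos: [0.5539, 0.2255, 0.1151]
orientation: [-0.001, 0.691, 0.723, -0.002]
ft_force: [-0.6, -0.2, -1.8]
gripper_width: 0.0217
grasp_force: 30.0
```

Run:
```python
from h import *
s=state();print(s['tcp_pos'],s['ft_force'],s['clock'])
p=eyes.read_camera('side')
cv2.imwrite('pics/d1.png',cv2.resize(cv2.cvtColor(p['image'],cv2.COLOR_RGB2BGR)[205:345,230:380],None,fx=4,fy=4,interpolation=cv2.INTER_CUBIC))
```

```text
[0.55393632 0.22549515 0.1151178 ] [-0.58770196 -0.24298774 -1.78687923] 17.3
```

View pics/d1.png

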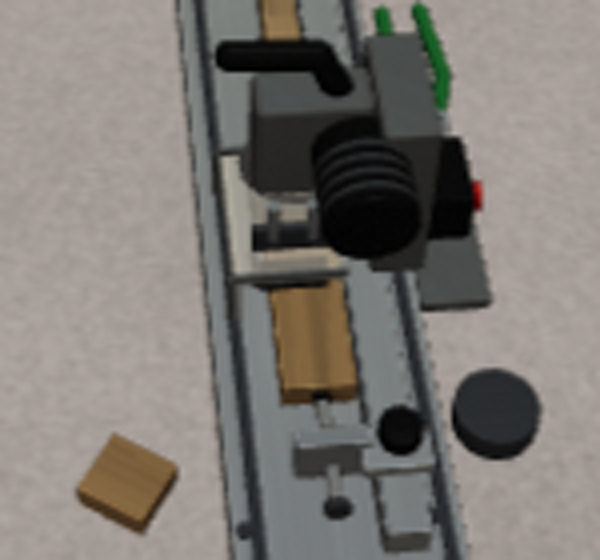

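The blank's end sits on the rubber tip at (320, 397), flush along the fence, and the stop hasn't moved. Now I'll stand the stick back on the bench.

Call:
step_arm(rotation=[[0,0,0],[0,0,0],[0,0,0],[0,0,0],[0,0,0],[0,0,0],[0,0,0],[0,0,0],[0,0,0],[0,0,0]], slide=[[-0.02,0,0],[-0.035,0,0],[-0.035,0,0],[-0.032,-0.02,0],[0,-0.035,0],[0,-0.035,0],[0,-0.035,-0.01],[0,-0.01,-0.03],[0,0,-0.025],[0,0,-0.008]], jaw=[0.01,0.01,0.01,0.01,0.01,0.01,0.01,0.01,0.01,0.01])

```text
clock: 18.35
tcp_pos: [0.4322, 0.0895, 0.0415]
orientation: [-0.001, 0.691, 0.723, -0.001]
ft_force: [-0.1, -0.5, -1.6]
gripper_width: 0.0217
grasp_force: 30.0
```

Call:
step_arm(rotation=[[0,0,0],[0,0,0]], slide=[[0,0,-0.002],[0,0,0]], jaw=[0.01,0.01])

```text
clock: 18.55
tcp_pos: [0.4335, 0.0901, 0.0419]
orientation: [0.0, 0.691, 0.723, 0.0]
ft_force: [0.4, -0.3, -1.6]
gripper_width: 0.0224
grasp_force: 30.0
```

Lower about 6 mm, feeling for the bench.

Call:
step_arm(rotation=[[0,0,0],[0,0,0],[0,0,0]], slide=[[0,0,-0.003],[0,0,-0.002],[0,0,0]], jaw=[0.01,0.01,0.01])

```text
clock: 18.85
tcp_pos: [0.4332, 0.0897, 0.0364]
orientation: [0.0, 0.691, 0.723, 0.0]
ft_force: [-0.1, -0.4, -2.2]
gripper_width: 0.0217
grasp_force: 30.0
```

Call:
step_arm(rotation=[[0,0,0],[0,0,0]], slide=[[0,0,-0.001],[0,0,0]], jaw=[0.01,0.01])

```text
clock: 19.05
tcp_pos: [0.4333, 0.0897, 0.0357]
orientation: [0.0, 0.691, 0.723, 0.0]
ft_force: [-2.4, -0.1, 4.5]
gripper_width: 0.0217
grasp_force: 30.0
```

Touching the bench. Open, then rise clear.

Call:
step_arm(rotation=[[0,0,0],[0,0,0],[0,0,0],[0,0,0],[0,0,0],[0,0,0],[0,0,0],[0,0,0],[0,0,0],[0,0,0]], slide=[[0,0,0],[0,0,0],[0,0,0],[0,0,0],[0,0,0],[0,0,0.01],[0,0,0.03],[0,0,0.04],[0,0,0.04],[0,0,0.03]], jaw=[0.03,0.045,0.06,0.06,0.06,0.06,0.06,0.06,0.06,0.06])

```text
clock: 20.05
tcp_pos: [0.4333, 0.0896, 0.1885]
orientation: [0.001, 0.691, 0.723, 0.001]
ft_force: [0.2, 0.1, -0.2]
gripper_width: 0.0599
grasp_force: 0.0
```

Call:
step_arm(rotation=[[0,0,0],[0,0,0],[0,0,0],[0,0,0],[0,0,0],[0,0,0],[0,0,0]], slide=[[-0.01,-0.03,0],[-0.015,-0.04,0],[-0.015,-0.04,0],[-0.015,-0.04,0],[-0.015,-0.04,0],[-0.015,-0.04,0],[0,0,0]], jaw=[0.06,0.06,0.06,0.06,0.06,0.06,0.06])

```text
clock: 20.75
tcp_pos: [0.3467, -0.1437, 0.186]
orientation: [0.001, 0.693, 0.721, -0.0]
ft_force: [0.2, 0.5, -0.5]
gripper_width: 0.0601
grasp_force: 0.0
```

Run:
```python
from h import *
a=[]
for n,(r,c) in (('top',(165,230)),('side',(205,230))):
    p=eyes.read_camera(n); a.append(cv2.resize(cv2.cvtColor(p['image'],cv2.COLOR_RGB2BGR)[r:r+140,c-25:c+165],None,fx=2.1,fy=2.1*2,interpolation=cv2.INTER_CUBIC) if 0 else cv2.resize(cv2.cvtColor(p['image'],cv2.COLOR_RGB2BGR)[r:r+140,c-25:c+165],None,fx=2.1,fy=2.1,interpolation=cv2.INTER_CUBIC))
cv2.imwrite('pics/e.png',np.hstack(a)); print(state()['clock'],state()['tcp_pos'])
```

```text
20.85 [ 0.34792959 -0.14083745  0.18580907]
```

View pics/e.png

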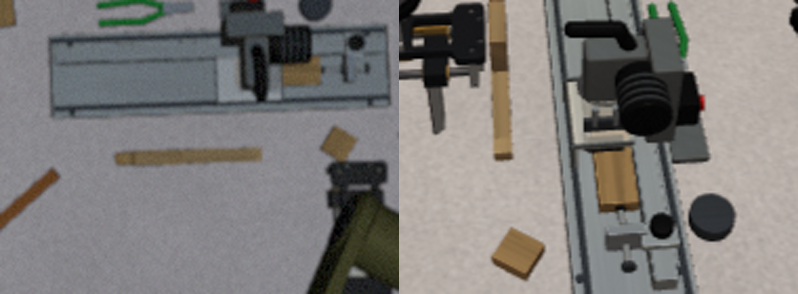

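The stick stands on the bench at (115–260, 157), off the saw. The blank is on the stop tip along the fence, and the bystanders are in place. Handing in.

```bash
python3 -c "
from rig import workorder
print(workorder.finish_job())"
```

```text
the job is handed in; nothing more can be done
None
```

The job is handed in at about 21 s of 67; no verdict came back. The blank was pressed home at an estimated 9 N and lies along the fence on the stop, the stick stands on the bench off the saw, and the last pictures show nothing else moved.

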